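# Plug the filling tank and lock the bung

## Task

Fit the smaller of the two steel bungs into the round port on top of the low steel filling tank, fully home and upright. Then push the tank's stiff lock lever through its quarter turn so that its short tongue covers the bung, and press the handle against its end stop firmly but without forcing (15 to 30 N) for about a second. Let go and leave everything else on the bench where it stands.

Things in the scene. Friction and masses are not known exactly. Their poses are not given: they have to be found in the camera images.
- bung_mid (a point): The smaller steel bung, loose, standing upright on the bench, 60 mm tall. Lower 20 mm: spigot, 28 mm diameter, bevelled foot. Upper 40 mm: plain cylindrical head, 40 mm diameter, where to grip it. About 0.2 kg. This point is on its axis half-way up, 30 mm above the foot (10 mm above the underside of the head). z along the axis, up.
- port (a point): Centre of the mouth of the round port in the flat top of the filling tank, 70 mm above the bench. Hole 31 mm in diameter, 25 mm deep: the bung's spigot goes in until the head's underside rests on the tank top (bung_mid is then 10 mm above this point). Axes are the tank's, z up; the lever's pivot axis is 60 mm from here along +y.
- tank: The fixed low stainless filling tank, box 160 mm (its x) by 220 mm (its y) by 70 mm high, with three spouts on the -x side. Origin at the centre of its underside. The port is at (0, -50, 70) mm and the lever's pillar (28 mm diameter, 43 mm tall) at (0, 10) mm.
- lever_pivot (a point): Point on the lock lever's vertical pivot axis, mid-height of the bar, 49 mm above the tank top. The lever is a straight flat steel bar 12 mm thick: a handle 16 mm wide reaching 125 mm one way from the pivot, a tongue 34 mm wide reaching 72 mm the opposite way. The tongue passes 3 mm above the head of a seated bung and strikes one that stands higher.
- handle_end (a point): Free end of the lever's handle, mid-height, 125 mm from the pivot on the bar's centre line; moves with the lever. x points outwards along the handle.
- big_bung_mid (a point): Bystander: the larger steel bung, 58 mm head, 60 mm tall, too big for the port. Point on its axis half-way up.
- tumbler: Bystander: drinking glass 68 mm in diameter, 85 mm tall. Origin under its centre.
- dark_bottle: Bystander: amber bottle with cork, 74 mm in diameter, 240 mm tall. Origin under its centre.
- slim_bottle: Bystander: green bottle with cork, 60 mm in diameter, 250 mm tall. Origin under its centre.
- flask: Bystander: small flask, 56 mm in diameter, 150 mm tall. Origin under its centre.
- stopper: Bystander: small cork stopper, 32 mm in diameter, 35 mm tall. Origin under its centre.
- lock_lever: The lock lever. x along the handle; origin on the pivot axis at the bar's underside, 43 mm above the tank top. Open: handle along the tank's +x (within 0.35 rad). It turns anticlockwise seen from above to a solid stop, handle about along the tank's +y. The stop's setting is not known: 1.37 to 1.77 rad from the tank's +x. Stiff: 5 N at 100 mm from the pivot moves it; it stays where left.

How it is judged:
By the outcome, as a careful person would: the job done as asked, in the order asked, and still so for the second after the job is handed in, with the robot touching nothing.
It also fails if it takes over 67 s, if anything falls off the work surface, if the arm or the gripper's body presses on something with over 40 N, if the wrist force passes 120 N, or if a joint passes its speed limit or range.

## Robot

A 6-joint arm with a two-finger parallel gripper is mounted at the origin on the work surface. World frame = base frame: x ahead of the robot, y to its left, z up, the work surface at z = 0. Lengths are in m, angles in rad, forces in N, time in s.
With the tool pointing down it reaches from about 0.35 to 0.95 m from the base axis. Payload 17.4 kg.
Tool frame: the origin (TCP) lies on the centre line of the jaws, within the pads' length; the fingertips stand 19 mm ahead of it and the grasp point (between the pads) is the TCP (env.tip_reach is the distance from the TCP to the fingertips, in m); z points along the fingers, y is the line along which they close (so a half turn about z gives the same grasp; the last joint's range is limited). The gripper opens to 93 mm and grips with 3 to 60 N. Pads are 15 mm wide; open, the fingers measure 128 mm over their backs; the gripper's body (75 mm by 188 mm) begins 65 mm behind the grasp point.
Start: joints at [1.116, 0.116, 1.442, -0, 1.584, -0.038], TCP at [0.273, 0.617, 0.238] pointing down, gripper open.
Joint ranges: [-2.83, 2.83], [-0.83, 2.19], [0.07, 2.5], [-1.14, 4.28], [0.01, 3], [-2.97, 2.97]. Speed limits (rad/s): [1.89, 1.89, 2.22, 3.14, 3.14, 3.14].

## Interface

Orientations are given as [roll, pitch, yaw] about the fixed x, y, z axes, in that order (R = Rz(yaw) Ry(pitch) Rx(roll)).
In Python, from workcell import env gives the robot as it stands.
- The arm moves only by the tool drive_tool, never from a script. Its argument "plan" is one flat list of numbers, 5 for each row, row after row: the shift along the tool's x, y, z in m, then the turn about the tool's z in degrees, then the finger opening in m, from 0 to 0.093. In form: [x, y, z, yaw, grip, x, y, z, yaw, grip, ...]. A call has 1 to 12 rows; each row shifts and turns the commanded pose from where the row before left it, along the tool's axes as they then stand; what a row does not reach is not made up. A row lasts 1/8 s, in which the tool goes at most 62.5 mm and 10.7 degrees, less where a joint would pass 70% of its speed; a pose out of reach is approached as far as the arm can. A call is refused whole if a number of a shift passes 0.0625 or a number of a turn 10.7, either way. A call with a gripper value outside its range is refused whole. The fingers move at their own pace and stop on an object; the grip force is fixed at half the most. Time passes only in rows, so rows that do not move let the fingers close. It gives the time, the measured TCP pose, the force, the opening and the grip force at its end, in the units of the state.
- env.get_state(): the state, without advancing time (a new reading comes with each control period).
- env.grab_frame(name): name is "scene" or "top" or "wrist"; returns the picture (384x512x3 uint8, blue, green, red); there is no depth.
- env.camera_info(name): a dict with "fx", "fy", "cx", "cy" (pixels), "dist_coeffs" ([k1, k2, p1, p2, k3] as OpenCV has them; the pictures are not rectified), "position" and "orientation" of the camera in the world. Camera axes: x right, y down, z forward; pixel columns grow to the right and rows downward; lengths in m; the calibration is good to about 2 mm. A picture is of the moment at which its call begins: read the wrist's pose just before it. camera_info takes no time and is no camera call; for the wrist camera it gives the pose at the moment of the call.
- env.finish_job(): hands the job in; it is judged then, once.
Trained networks look in the newest picture that a camera, given by its name, has taken for a name from the list of things; names that differ only in an ending like _2 or _b are one class to them, and where a whole thing is asked for, a point or a joint stands for the part that bears it (a point fixed in the world has none). Each returns a list of dicts, best first, with "confidence" (0 to 1); they miss things now and then, are a little off and sometimes report something else, mostly with a low value. They report only what shows in the picture. A call takes as long as a camera call.
- env.recognise(camera, name): "centre" ([x, y, z] in m, in the coordinates of the camera as it stood for that picture, good to about 4 mm: the middle of the surface that is visible of it).
The state is a dict: "clock": time; "joint_pos": joint angles; "qvel": joint speeds; "joint_torque": joint torques, N m; "position": TCP position; "eef_rot": TCP orientation; "contact_force": force on the tool from outside, world axes, zero at the start; "ft_torque": the same for the moment, N m; "gripper_width": finger opening in m; "grasp_force": force on a finger pad.
Only numpy, scipy, OpenCV 4.12 (cv2) and the standard library are available. Lean on these libraries where they do the work, as an engineer would, in place of code of your own. Each camera call takes 0.05 s, during which the arm holds its last target. There are 200 camera calls.

## Working session

There is one attempt and no reset: what is moved stays moved. The work goes in short steps, Python scripts to look and compute and a tool call to move; the robot and the scene stay as the last step left them, time stands still between calls to the robot, and variables do not carry over. Pictures are saved under pics/ and viewed, at most 10 in all, crops included, and the job is handed in when it is done.

Besides the shell and the picture viewer there is one more tool, called as name(argument=value, ...) on one line, values as JSON. drive_tool: Moves the arm, as the interface text tells. Its arguments: {"type":"object","properties":{"plan":{"type":"array"}},"required":["plan"]}

```bash
ls; mkdir -p pics; cat > h.py <<'E'
import numpy as np, cv2
from scipy.spatial.transform import Rotation as R
from workcell import env
np.set_printoptions(precision=4, suppress=True)
def cam(n):
    i=env.camera_info(n); o=np.array(i["orientation"],float)
    M=R.from_euler('xyz',o).as_matrix() if o.shape==(3,) else (o if o.shape==(3,3) else R.from_quat(o).as_matrix())
    K=np.array([[i["fx"],0,i["cx"]],[0,i["fy"],i["cy"]],[0,0,1]]); return K,np.array(i["dist_coeffs"],float),M,np.array(i["position"])
def px2w(n,uv,z,c=None):
    K,d,M,p=c or cam(n)
    q=cv2.undistortPoints(np.array([[uv]],float),K,d)[0,0]; r=M@np.array([q[0],q[1],1])
    return p+r*(z-p[2])/r[2]
def w2px(n,P,c=None):
    K,d,M,p=c or cam(n)
    return cv2.projectPoints((np.atleast_2d(P)-p)@M,np.zeros(3),np.zeros(3),K,d)[0][:,0]
def rec(n,names,c=None):
    K,d,M,p=c or cam(n)
    for k in names:
        for r in env.recognise(n,k)[:2]:
            w=p+M@np.array(r["centre"]); print(n,k,round(r["confidence"],2),w,w2px(n,w,(K,d,M,p))[0].round())
E
cat > a.py <<'E'
from h import *
s=env.get_state();print({k:np.round(v,4) for k,v in s.items()})
print(env.camera_info("top"),env.camera_info("wrist"))
for n in ["top","scene"]:
    f=env.grab_frame(n); cv2.imwrite(f"pics/{n}1.png",f)
    rec(n,["bung_mid","port","lever_pivot","handle_end","big_bung_mid"]+(["tank","lock_lever"] if n=="top" else []))
rec("scene",["tumbler","dark_bottle","slim_bottle","flask","stopper"])
print(env.get_state()["clock"])
E
python3 a.py
```

```text
pics
{'clock': np.float64(0.0), 'joint_pos': array([ 1.1162,  0.1165,  1.4422, -0.    ,  1.584 , -0.0378]), 'qvel': array([-0.0011,  0.0008, -0.0007, -0.0003, -0.0005, -0.0003]), 'joint_torque': array([ -0.0012, -72.1278, -62.2594,   0.0779,   0.024 ,  -0.0001]), 'position': array([0.2732, 0.6171, 0.2369]), 'eef_rot': array([-3.1405, -0.    ,  2.7248]), 'contact_force': array([-0.0042, -0.3288, -0.305 ]), 'ft_torque': array([ 0.0083, -0.0454, -0.0068]), 'grasp_force': np.float64(0.0), 'gripper_width': np.float64(0.0928)}
{'fx': 371.2560680653646, 'fy': 371.2560680653646, 'cx': 250.27884474986075, 'cy': 193.34251362214687, 'dist_coeffs': array([-0.1053,  0.    ,  0.    ,  0.    ,  0.    ]), 'position': array([ 0.3883, -0.0622,  1.2256]), 'orientation': array([-3.0047,  0.0177, -1.5953])} {'fx': 308.0641030110077, 'fy': 308.0641030110077, 'cx': 257.5212113127595, 'cy': 187.98619043410142, 'dist_coeffs': array([-0.0354,  0.    ,  0.    ,  0.    ,  0.    ]), 'position': array([0.2119, 0.6444, 0.3848]), 'orientation': array([2.8979, 0.0012, 1.154 ])}
top bung_mid 0.52 [0.4669 0.1991 0.055
[... 404 characters left out ...]
.]
scene bung_mid 0.81 [0.4822 0.1991 0.045 ] [343. 243.]
scene port 0.92 [ 0.5697 -0.1229  0.071 ] [234. 193.]
scene lever_pivot 0.82 [ 0.5573 -0.1604  0.1271] [229. 170.]
scene lever_pivot 0.39 [0.736  0.0993 0.016 ] [239. 278.]
scene handle_end 0.83 [ 0.5557 -0.1609  0.127 ] [229. 170.]
scene big_bung_mid 0.65 [0.5796 0.3297 0.0596] [363. 287.]
scene big_bung_mid 0.47 [ 0.5651 -0.1248  0.0756] [235. 191.]
scene tumbler 0.6 [0.6306 0.2114 0.059 ] [306. 269.]
scene dark_bottle 0.79 [ 0.4106 -0.4292  0.1138] [214. 129.]
scene slim_bottle 0.94 [ 0.5077 -0.4197  0.1143] [192. 138.]
scene flask 0.78 [ 0.6327 -0.4327  0.0752] [159. 160.]
scene stopper 0.69 [0.734  0.0999 0.0152] [240. 278.]
0.95
```

View pics/top1.png

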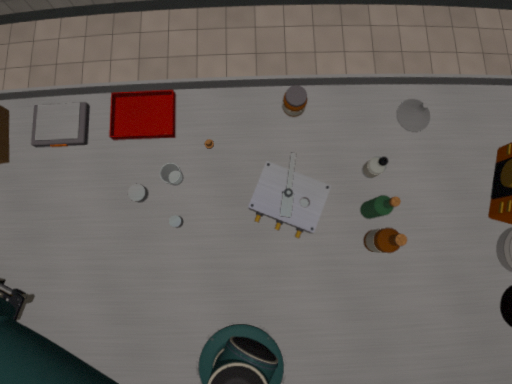

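View pics/scene1.png

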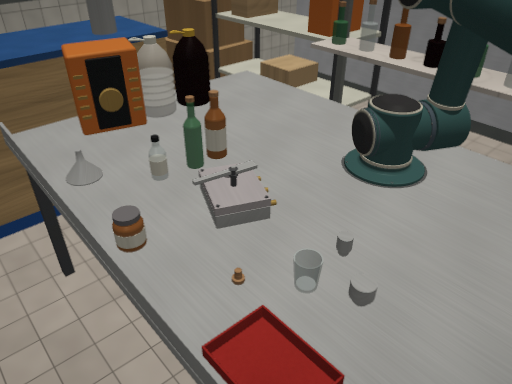

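The top view shows the smaller bung at (175,221), the port near (305,202), the pivot near (288,192) and the handle tip near (293,153). The scene view agrees. Next I'll enlarge the tank region.

```bash
python3 - <<'E'
from h import *
f=cv2.imread("pics/top1.png")
cv2.imwrite("pics/crop1.png",cv2.resize(f[145:240,240:340],None,fx=6,fy=6,interpolation=cv2.INTER_CUBIC))
for uv,z in [((175.5,220),.06),((305,202),.07),((138,192),.06)]: print(px2w("top",uv,z))
E
```

```text
[0.4705 0.1932 0.06  ]
[ 0.5159 -0.2163  0.07  ]
[0.5634 0.3159 0.06  ]
```

View pics/crop1.png

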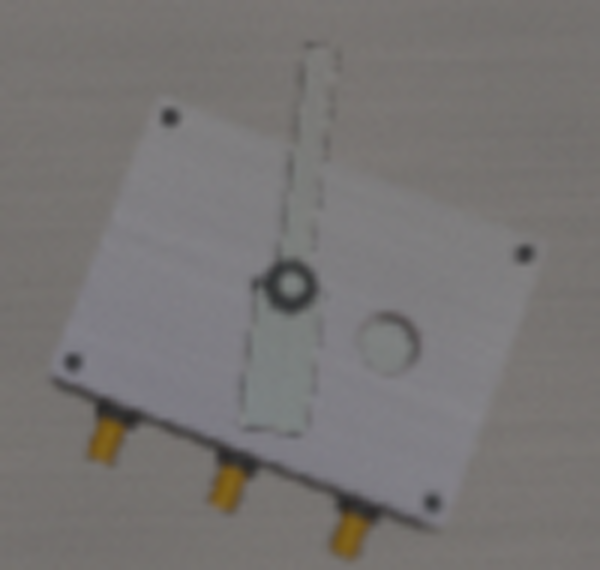

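The crop shows the tank corners at about (160,97), (545,238), (437,530) and (50,380), and the port at (389,343). The pivot nut is at (290,286), the handle tip at (322,45) and the tongue end at (274,433).

```bash
cat > m.py <<'E'
from h import *
from scipy.optimize import least_squares
c=cam("top")
g=lambda x,y:(240+(x+.5)/6-.5,145+(y+.5)/6-.5)
w=lambda x,y,z:px2w("top",g(x,y),z,c)[:2]
C=np.array([w(*p,.07) for p in [(160,97),(545,238),(437,530),(50,380)]]) # (+x+y),(+x-y),(-x-y),(-x+y)
S=np.array([w(*p,.07) for p in [(170,118),(525,254),(432,503),(73,362)]])
L=np.array([[80,110],[80,-110],[-80,-110],[-80,110]])/1000
def T(q,l): a=q[2];return q[:2]+l@np.array([[np.cos(a),np.sin(a)],[-np.sin(a),np.cos(a)]])
q=least_squares(lambda q:(T(q,L)-C).ravel(),[.53,-.17,-.34]).x
print("tank",q,"resid",(T(q,L)-C)*1e3,"screws centre",S.mean(0))
print("port from tank",T(q,np.array([[0,-.05]])),"port seen",w(389,343,.07))
print("pivot from tank",T(q,np.array([[0,.01]])),"seen",w(290,286,.125),w(290,286,.14))
h=w(322,45,.125);t=w(274,433,.125);print("handle end",h,"tongue",t,"len",np.linalg.norm(h-t),"ang",np.degrees(np.arctan2(*(h-t)[::-1])))
E
python3 m.py
```

```text
tank [ 0.5356 -0.1677 -0.3933] resid [[ 0.428   2.278 ]
 [-2.7686 -0.6435]
 [ 0.6252 -3.3595]
 [ 1.7155  1.725 ]] screws centre [ 0.5364 -0.1687]
port from tank [[ 0.5164 -0.2139]] port seen [ 0.5168 -0.2145]
pivot from tank [[ 0.5394 -0.1585]] seen [ 0.5406 -0.1591] [ 0.5385 -0.1578]
handle end [ 0.6634 -0.1802] tongue [ 0.4675 -0.1485] len 0.19854130628925126 ang -9.209056133536654
```

```bash
cat > rows.py <<'E'
from h import *
def go(wps,start=None):
    """wps: (x,y,z,yawdeg,n,grip); prints rows"""
    s=env.get_state(); p=np.array(s["position"]); yaw=np.degrees(s["eef_rot"][2])
    if start: p,yaw=np.array(start[:3]),start[3]
    print("from",p,round(yaw,2),"F",np.round(s["contact_force"],1),"t",round(s["clock"],2)); out=[]
    for x,y,z,ty,n,gr in wps:
        p0,y0=p.copy(),yaw; dy=(ty-y0+180)%360-180
        for k in range(1,n+1):
            t=p0+(np.array([x,y,z])-p0)*k/n; a=np.radians(yaw)
            d=t-p; r=np.round([np.cos(a)*d[0]+np.sin(a)*d[1],np.sin(a)*d[0]-np.cos(a)*d[1],-d[2]],4)
            # tool z down: positive turn about tool z lowers world yaw
            tt=round(-(y0+dy*k/n-yaw),1)
            p=p+np.array([np.cos(a)*r[0]+np.sin(a)*r[1],np.sin(a)*r[0]-np.cos(a)*r[1],-r[2]]); yaw-=tt
            out+=[*map(float,r),float(tt),gr]
    print(out,"\nend",p,round(yaw,2)); 
E
python3 -c "
from rows import *
go([(.4705,.193,.17,112.5,12,.093)])"
```

```text
from [0.2733 0.6172 0.2377] 156.12 F [ 0.1 -0.   0.1] t 0.95
[-0.0293, -0.0257, 0.0056, 3.6, 0.093, -0.0309, -0.0237, 0.0057, 3.7, 0.093, -0.0324, -0.0218, 0.0056, 3.6, 0.093, -0.0337, -0.0196, 0.0057, 3.6, 0.093, -0.0348, -0.0175, 0.0056, 3.7, 0.093, -0.0359, -0.0153, 0.0056, 3.6, 0.093, -0.0368, -0.0129, 0.0057, 3.6, 0.093, -0.0375, -0.0106, 0.0056, 3.7, 0.093, -0.0381, -0.0082, 0.0057, 3.6, 0.093, -0.0386, -0.0057, 0.0056, 3.6, 0.093, -0.0388, -0.0034, 0.0056, 3.7, 0.093, -0.039, -0.0008, 0.0057, 3.6, 0.093] 
end [0.4705 0.193  0.17  ] 112.52
```

drive_tool(plan=[-0.029,-0.026,0.0056,3.6,0.093,-0.031,-0.024,0.0057,3.7,0.093,-0.0324,-0.022,0.0056,3.6,0.093,-0.0337,-0.0196,0.0057,3.6,0.093,-0.0348,-0.0175,0.0056,3.7,0.093,-0.0359,-0.0153,0.0056,3.6,0.093,-0.0368,-0.0129,0.0057,3.6,0.093,-0.0375,-0.0106,0.0056,3.7,0.093,-0.038,-0.008,0.0057,3.6,0.093,-0.0386,-0.0057,0.0056,3.6,0.093,-0.0388,-0.0034,0.0056,3.7,0.093,-0.039,-0.0008,0.0057,3.6,0.093])

```text
clock: 2.45
position: [0.4704, 0.1914, 0.17]
eef_rot: [3.141, 0.0, 1.962]
contact_force: [0.6, 0.5, -0.0]
gripper_width: 0.093
grasp_force: 0.0
```

```bash
python3 - <<'E'
from rows import *
c=cam("wrist"); f=env.grab_frame("wrist"); cv2.imwrite("pics/w1.png",f)
rec("wrist",["bung_mid"],c)
print(c[2],c[3])
np.save("c.npy",np.array([0]))
import pickle; pickle.dump(c,open("w1.pkl","wb"))
go([(.4705,.193,.047,112.5,4,.093)])
E
```

```text
wrist bung_mid 0.73 [0.4647 0.2048 0.0658] [258. 176.]
[[ 0.9245  0.3697  0.0925]
 [ 0.3811 -0.8973 -0.2228]
 [ 0.0006  0.2413 -0.9705]] [0.4445 0.253  0.3178]
from [0.4708 0.19   0.1694] 112.26 F [-0.7 -0.1 -0.1] t 2.55
[0.0007, 0.0002, 0.0306, -0.1, 0.093, 0.0008, 0.0002, 0.0306, -0.0, 0.093, 0.0007, 0.0002, 0.0306, -0.1, 0.093, 0.0007, 0.0002, 0.0306, -0.0, 0.093] 
end [0.4705 0.193  0.047 ] 112.46
```

View pics/w1.png

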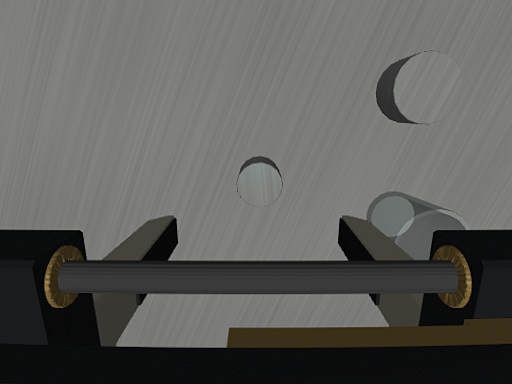

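The wrist view shows the bung's top disc centred at about (259.5,185), midway between the fingers (their inner edges are at 177 and 340).

```bash
python3 - <<'E'
from rows import *
import pickle
c=pickle.load(open("w1.pkl","rb"))
f=cv2.imread("pics/w1.png")
print(px2w("w",(259.5,185),.06,c), w2px("w",[.4705,.193,.06],c))
g=cv2.cvtColor(f,cv2.COLOR_BGR2GRAY)[140:225,220:300]
print(cv2.HoughCircles(cv2.GaussianBlur(g,(3,3),0),cv2.HOUGH_GRADIENT,1,30,param1=80,param2=12,minRadius=17,maxRadius=28))
E
```

```text
[0.4696 0.1969 0.06  ] [[258.7367 189.4601]]
[[[40.5 45.5 23. ]]]
```

```bash
python3 - <<'E'
from rows import *
for _ in range(3): s=env.get_state(); print(s["position"],s["eef_rot"],s["qvel"])
go([(.470,.1948,.045,112.5,4,.093)])
E
```

```text
[0.4708 0.19   0.1694] [-3.141   0.0006  1.9593] [ 0.0557 -0.0021 -0.0097  0.0181  0.0099  0.0134]
[0.4708 0.19   0.1694] [-3.141   0.0006  1.9593] [ 0.0557 -0.0021 -0.0097  0.0181  0.0099  0.0134]
[0.4708 0.19   0.1694] [-3.141   0.0006  1.9593] [ 0.0557 -0.0021 -0.0097  0.0181  0.0099  0.0134]
from [0.4708 0.19   0.1694] 112.26 F [-0.7 -0.1 -0.1] t 2.55
[0.0012, 0.0003, 0.0311, -0.1, 0.093, 0.0012, 0.0002, 0.0311, -0.0, 0.093, 0.0012, 0.0003, 0.0311, -0.1, 0.093, 0.0012, 0.0003, 0.0311, -0.0, 0.093] 
end [0.47   0.1949 0.045 ] 112.46
```

drive_tool(plan=[0,0,0.03,0,0.093,0.002,0,0.03,0,0.093,0,0,0.04,0,0.093,0,0,0.025,0,0.093,0,0,0,0,0.093,0,0,0,0,0.093])

```text
clock: 3.3
position: [0.4697, 0.1949, 0.0463]
eef_rot: [3.14, -0.0, 1.964]
contact_force: [-0.7, -0.3, -0.0]
gripper_width: 0.0932
grasp_force: 0.0
```

drive_tool(plan=[0,0,0,0,0.03,0,0,0,0,0.03,0,0,0,0,0.03,0,0,0,0,0.03,0,0,0,0,0.03,0,0,0,0,0.03,0,0,0,0,0.03,0,0,0,0,0.03])

```text
clock: 4.3
position: [0.4693, 0.1944, 0.045]
eef_rot: [3.141, 0.0, 1.964]
contact_force: [0.2, 0.7, -0.4]
gripper_width: 0.0398
grasp_force: 29.8
```

```bash
python3 - <<'E'
from rows import *
go([(.470,.195,.21,112.5,4,.03),(.5165,-.2143,.21,67.5,12,.03)],(.470,.195,.045,112.5))
E
```

```text
from [0.47  0.195 0.045] 112.5 F [ 0.2  0.7 -0.4] t 4.3
[0.0, 0.0, -0.0412, -0.0, 0.03, 0.0, 0.0, -0.0413, -0.0, 0.03, 0.0, 0.0, -0.0412, -0.0, 0.03, 0.0, 0.0, -0.0413, -0.0, 0.03, -0.033, -0.0095, -0.0, 3.8, 0.03, -0.0335, -0.0072, -0.0, 3.7, 0.03, -0.034, -0.0051, -0.0, 3.8, 0.03, -0.0342, -0.0028, -0.0, 3.7, 0.03, -0.0343, -0.0007, -0.0, 3.8, 0.03, -0.0343, 0.0017, -0.0, 3.7, 0.03, -0.0341, 0.0039, 0.0, 3.8, 0.03, -0.0338, 0.0061, 0.0, 3.7, 0.03, -0.0333, 0.0083, 0.0, 3.8, 0.03, -0.0327, 0.0105, 0.0, 3.7, 0.03, -0.0319, 0.0126, 0.0, 3.8, 0.03, -0.0311, 0.0146, 0.0, 3.7, 0.03] 
end [ 0.5165 -0.2143  0.21  ] 67.5
```

drive_tool(plan=[0,0,-0.03,0,0.03,0,0,-0.045,0,0.03,0,0,-0.045,0,0.03,0,0,-0.045,0,0.03])

```text
clock: 4.8
position: [0.4689, 0.1943, 0.211]
eef_rot: [-3.141, -0.0, 1.964]
contact_force: [-0.3, 0.4, -3.0]
gripper_width: 0.0396
grasp_force: 29.8
```

drive_tool(plan=[-0.033,-0.0095,0,3.8,0.03,-0.0335,-0.0072,0,3.7,0.03,-0.034,-0.005,0,3.8,0.03,-0.034,-0.003,0,3.7,0.03,-0.0343,-0.0007,0,3.8,0.03,-0.0343,0.0017,0,3.7,0.03,-0.0341,0.004,0,3.8,0.03,-0.0338,0.006,0,3.7,0.03,-0.0333,0.0083,0,3.8,0.03,-0.0327,0.0105,0,3.7,0.03,-0.032,0.0126,0,3.8,0.03,-0.031,0.0146,0,3.7,0.03])

```text
clock: 6.3
position: [0.5155, -0.2158, 0.2095]
eef_rot: [-3.141, -0.0, 1.176]
contact_force: [1.0, -0.2, -3.3]
gripper_width: 0.0399
grasp_force: 29.8
```

drive_tool(plan=[0,0,0,0,0.03,0,0,0,0,0.03,0,0,0,0,0.03,0,0,0,0,0.03])

```text
clock: 6.8
position: [0.5157, -0.2141, 0.21]
eef_rot: [3.141, -0.0, 1.179]
contact_force: [-0.0, -0.3, -2.3]
gripper_width: 0.0394
grasp_force: 29.8
```

```bash
python3 - <<'E'
from rows import *
c=cam("wrist"); f=env.grab_frame("wrist"); cv2.imwrite("pics/w2.png",f)
import pickle; pickle.dump(c,open("w2.pkl","wb"))
rec("wrist",["port","bung_mid"],c)
for P in [[.5165,-.2143,.07],[.5165,-.2143,.225],[.5397,-.1588,.125]]: print(w2px("w",P,c))
go([(.5165,-.2143,.125,67.5,3,.03)])
E
```

```text
wrist port 0.95 [ 0.5513 -0.1474  0.0737] [267. 102.]
wrist bung_mid 0.76 [ 0.5164 -0.199   0.2279] [248. 231.]
[[258.9282 182.7477]]
[[260.5008 256.5983]]
[[259.7456 120.2155]]
from [ 0.5158 -0.2144  0.21  ] 67.55 F [-0.4  0.3 -2. ] t 6.95
[0.0001, 0.0002, 0.0283, 0.0, 0.03, 0.0001, 0.0002, 0.0284, 0.0, 0.03, 0.0002, 0.0002, 0.0283, 0.1, 0.03] 
end [ 0.5165 -0.2143  0.125 ] 67.45
```

View pics/w2.png

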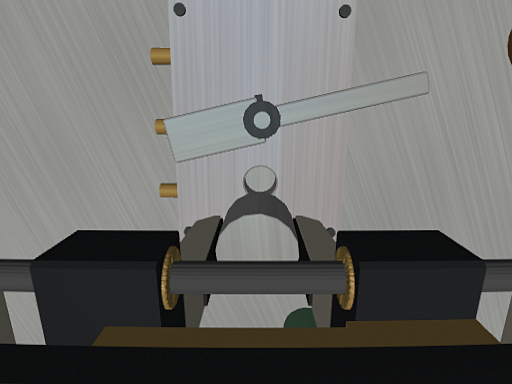

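The wrist view shows the port at about (260,181), the pivot at (262,119) and the bung head between the pads. I'll enlarge it to measure the head against the port.

```bash
python3 - <<'E'
import cv2
f=cv2.imread("pics/w2.png")
cv2.imwrite("pics/crop2.png",cv2.resize(f[155:275,185:335],None,fx=5,fy=5,interpolation=cv2.INTER_CUBIC))
E
```

```text
(no output)
```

View pics/crop2.png

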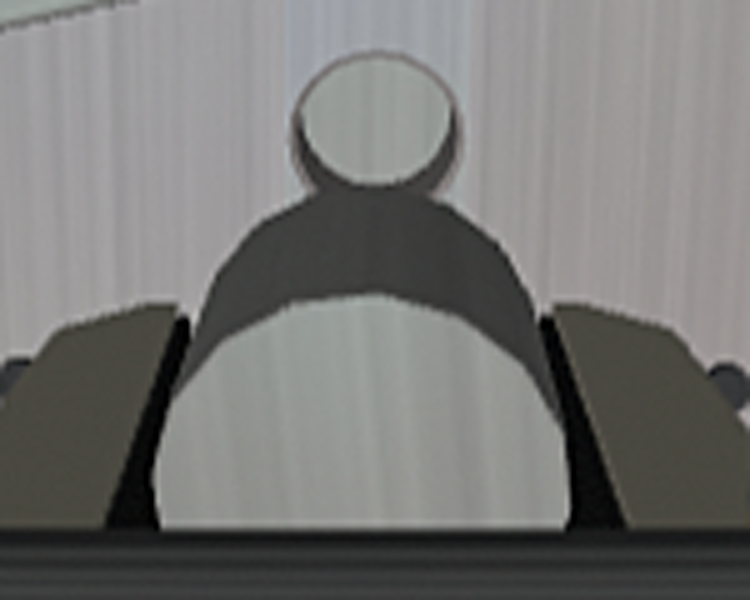

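```bash
python3 - <<'E'
from h import *
import pickle
from scipy.optimize import least_squares
c=pickle.load(open("w2.pkl","rb"))
th=np.linspace(0,2*np.pi,721)
def ext(xy,z,r):
    P=np.c_[xy[0]+r*np.cos(th),xy[1]+r*np.sin(th),0*th+z]; q=w2px("w",P,c); return np.array([q[:,0].min(),q[:,0].max(),q[:,1].min()])
G=lambda a,o:o+(np.array(a)+.5)/5-.5
def fit(l,r,t,z,rad,x0,w=(1,1,1)):
    m=np.array([G(l,185),G(r,185),G(t,155)])
    s=least_squares(lambda x:(ext(x,z,rad)-m)*w,x0,diff_step=1e-4); return s.x,s.fun
x0=[.5165,-.2143]
p,r=fit(292,463,50,.07,.0155,x0);print("port",p,r)
b,r=fit(155,570,294,.225,.02,x0);print("bung top",b,r)
b2,r=fit(155,570,190,.185,.02,x0,(0.001,.001,1));print("underside",b2,r)
t=np.array([np.cos(np.radians(67.5)),np.sin(np.radians(67.5))]);n=np.array([t[1],-t[0]])
for q in (b,b2): d=p-q; print("move tool x,y mm",d@t*1e3,d@n*1e3)
E
```

```text
port [ 0.5183 -0.2128] [ 0.9089 -0.9091 -0.0229]
bung top [ 0.5156 -0.2124] [-1.0238  1.024   0.0733]
underside [ 0.5152 -0.2131] [ 0.008 -0.008 -0.   ]
move tool x,y mm 0.7202257735600974 2.721038785822599
move tool x,y mm 1.4949465872141388 2.759411231088573
```

drive_tool(plan=[0.0008,0.0017,0.03,0,0.03,0,0,0.03,0,0.03,0,0,0.03,0,0.03,0,0,0,0,0.03,0,0,0.003,0,0.03,0,0,0.003,0,0.03,0,0,0.002,0,0.03,0,0,0,0,0.03])

```text
clock: 7.95
position: [0.5177, -0.2147, 0.1121]
eef_rot: [3.141, 0.0, 1.178]
contact_force: [-0.1, -0.1, -1.6]
gripper_width: 0.0399
grasp_force: 29.8
```

drive_tool(plan=[0,0,0.002,0,0.03,0,0,0.002,0,0.03,0,0,0.002,0,0.03,0,0,0,0,0.03])

```text
clock: 8.45
position: [0.5175, -0.2146, 0.1057]
eef_rot: [-3.141, 0.0, 1.178]
contact_force: [-0.2, 0.6, -2.2]
gripper_width: 0.0397
grasp_force: 29.8
```

Inserting freely with no lateral force. I'll continue to the seat at TCP z ≈ 0.095.

drive_tool(plan=[0,0,0.003,0,0.03,0,0,0.003,0,0.03,0,0,0.003,0,0.03,0,0,0.001,0,0.03,0,0,0.001,0,0.03,0,0,0,0,0.03])

```text
clock: 9.2
position: [0.5176, -0.2146, 0.0952]
eef_rot: [3.142, 0.0, 1.178]
contact_force: [-2.4, 0.2, 1.3]
gripper_width: 0.0399
grasp_force: 29.8
```

drive_tool(plan=[0,0,0.001,0,0.03,0,0,0,0,0.03])

```text
clock: 9.45
position: [0.5178, -0.2148, 0.0947]
eef_rot: [3.141, 0.0, 1.178]
contact_force: [-3.5, -0.4, 5.9]
gripper_width: 0.0393
grasp_force: 29.9
```

drive_tool(plan=[0,0,0,0,0.06,0,0,0,0,0.06,0,0,0,0,0.06,0,0,-0.01,0,0.06,0,0,-0.03,0,0.06,0,0,-0.04,0,0.06,0,0,-0.04,0,0,0,0,0,0,0,0,0,0,0,0])

```text
clock: 10.58
position: [0.5175, -0.2146, 0.2137]
eef_rot: [-3.141, -0.0, 1.178]
contact_force: [-0.5, 0.6, -0.3]
gripper_width: 0.0343
grasp_force: 0.0
```

```bash
python3 - <<'E'
from h import *
c=cam("wrist"); f=env.grab_frame("wrist"); cv2.imwrite("pics/w3.png",f)
import pickle; pickle.dump(c,open("w3.pkl","wb"))
rec("wrist",["handle_end","bung_mid"],c)
print(env.get_state()["gripper_width"],w2px("w",[[.5175,-.2143,.11],[.5397,-.1588,.125]],c))
E
```

```text
wrist handle_end 0.77 [ 0.5393 -0.1658  0.1229] [260. 129.]
wrist bung_mid 0.68 [ 0.5197 -0.2054  0.1117] [257. 182.]
wrist bung_mid 0.27 [ 0.5476 -0.1517  0.0721] [262. 108.]
0.022706182158822186 [[258.2066 192.2528]
 [257.3484 120.4012]]
```

View pics/w3.png

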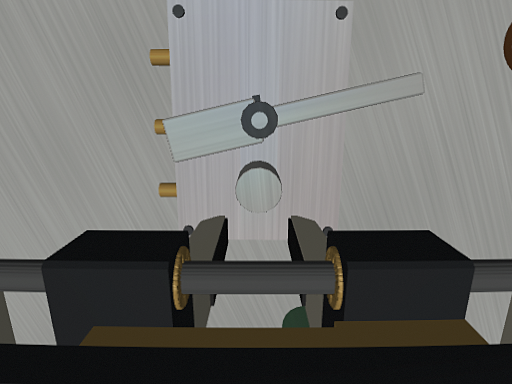

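The wrist view shows the bung head seated at (258,190) and upright. The lever still lies from (170,140) to (422,83), with its pivot at (260,120). Next I move to the handle's clockwise side.

```bash
python3 - <<'E'
from rows import *
import pickle
c=pickle.load(open("w3.pkl","rb"))
a=px2w("w",(422,83),.125,c);b=px2w("w",(259.5,120),.125,c);d=a-b;print(a,b,np.linalg.norm(d),np.degrees(np.arctan2(d[1],d[0])))
go([(.6336,-.2044,.214,80.8,4,0),(.6336,-.2044,.119,80.8,3,0)],(.5184,-.2143,.214,67.5))
E
```

```text
[ 0.6628 -0.1798  0.125 ] [ 0.5413 -0.1591  0.125 ] 0.12319617032788086 -9.651886462140247
from [ 0.5184 -0.2143  0.214 ] 67.5 F [-0.2  0.1  1.1] t 10.72
[0.0133, 0.0257, -0.0, -3.3, 0, 0.0118, 0.0263, -0.0, -3.4, 0, 0.0102, 0.0271, -0.0, -3.3, 0, 0.0087, 0.0276, -0.0, -3.3, 0, -0.0, -0.0, 0.0317, -0.0, 0, -0.0, -0.0, 0.0316, -0.0, 0, -0.0, -0.0, 0.0317, -0.0, 0] 
end [ 0.6336 -0.2044  0.119 ] 80.8
```

drive_tool(plan=[0.0133,0.0257,0,-3.3,0,0.0118,0.0263,0,-3.4,0,0.0102,0.027,0,-3.3,0,0.0087,0.028,0,-3.3,0,0,0,0,0,0,0,0,0,0,0,0,0,0.032,0,0,0,0,0.032,0,0,0,0,0.031,0,0,0,0,0,0,0])

```text
clock: 11.98
position: [0.6315, -0.2046, 0.1169]
eef_rot: [-3.138, -0.001, 1.41]
contact_force: [0.7, 0.2, 0.9]
gripper_width: 0.0006
grasp_force: 0.0
```

drive_tool(plan=[0.004,0,0,0,0,0.004,0,0,0,0,0.003,0,0,0,0,0.002,0,0,0,0,0,0,0,0,0])

```text
clock: 12.6
position: [0.6354, -0.1919, 0.1193]
eef_rot: [3.141, 0.0, 1.411]
contact_force: [0.3, -1.0, 0.1]
gripper_width: 0.0005
grasp_force: 0.6
```

drive_tool(plan=[0.003,0,0,0,0,0.007,0.0009,0,-4,0,0.007,0.0009,0,-4,0,0.007,0.0009,0,-4,0,0.007,0.0009,0,-4,0,0.007,0.0009,0,-4,0,0.007,0.0009,0,-4,0,0.007,0.0009,0,-4,0])

```text
clock: 13.6
position: [0.6392, -0.1407, 0.1189]
eef_rot: [-3.14, 0.001, 1.901]
contact_force: [-1.9, -7.5, 1.3]
gripper_width: 0.0003
grasp_force: 2.9
```

```bash
python3 - <<'E'
from h import *
c=cam("wrist");f=env.grab_frame("wrist"); cv2.imwrite("pics/w4.png",f)
s=env.get_state();print(s["position"],np.degrees(s["eef_rot"][2]),s["contact_force"],w2px("w",[.5405,-.159,.125],c))
E
```

```text
[ 0.6392 -0.14    0.119 ] 109.16603352953273 [-1.7894 -4.8914  1.3614] [[ 57.9971 221.1541]]
```

View pics/w4.png

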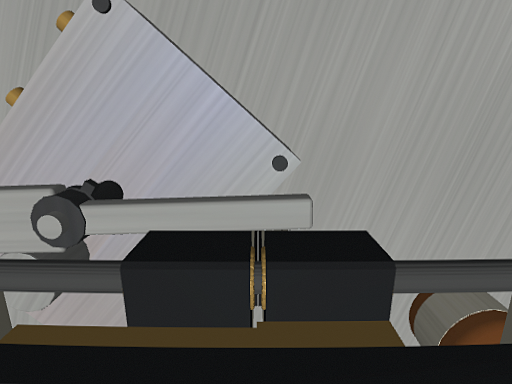

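The wrist view shows the fingers at column 258 pushing the handle, which spans columns 58 to 312, at a radius of about 98 mm. The lever is following.

drive_tool(plan=[0.007,0.0009,0,-4,0,0.007,0.0009,0,-4,0,0.007,0.0009,0,-4,0,0.007,0.0009,0,-4,0,0.007,0.0009,0,-4,0,0.007,0.0009,0,-4,0,0.007,0.0009,0,-4,0,0.007,0.0009,0,-4,0])

```text
clock: 14.65
position: [0.6155, -0.0904, 0.119]
eef_rot: [-3.141, 0.001, 2.46]
contact_force: [2.2, -7.5, -0.4]
gripper_width: 0.0004
grasp_force: 2.9
```

drive_tool(plan=[0.0035,0.0005,0,-2,0,0.0035,0.0005,0,-2,0,0.0035,0.0005,0,-2,0])

```text
clock: 15.02
position: [0.6082, -0.0829, 0.1191]
eef_rot: [-3.141, 0.001, 2.563]
contact_force: [1.8, -6.9, 0.8]
gripper_width: 0.0004
grasp_force: 2.8
```

drive_tool(plan=[0.0035,0.0005,0,-2,0,0.0035,0.0005,0,-2,0])

```text
clock: 15.28
position: [0.6028, -0.0783, 0.1191]
eef_rot: [-3.141, 0.001, 2.633]
contact_force: [3.1, -6.9, -0.0]
gripper_width: 0.0008
grasp_force: 2.8
```

drive_tool(plan=[0.0035,0.0005,0,-2,0,0.0026,0.0004,0,-1.5,0])

```text
clock: 15.52
position: [0.5979, -0.0746, 0.1191]
eef_rot: [-3.141, 0.001, 2.694]
contact_force: [3.2, -6.5, -0.5]
gripper_width: 0.0004
grasp_force: 2.7
```

drive_tool(plan=[0.0026,0.0004,0,-1.5,0,0.0017,0.0003,0,-1,0])

```text
clock: 15.78
position: [0.5944, -0.0721, 0.1191]
eef_rot: [-3.141, 0.001, 2.738]
contact_force: [3.5, -7.3, -0.5]
gripper_width: 0.0001
grasp_force: 2.7
```

drive_tool(plan=[0.0026,0.0004,0,-1.5,0,0.0017,0.0003,0,-1,0])

```text
clock: 16.02
position: [0.5907, -0.0698, 0.1192]
eef_rot: [-3.141, 0.001, 2.781]
contact_force: [3.2, -5.8, -0.2]
gripper_width: 0.0002
grasp_force: 2.7
```

drive_tool(plan=[0.0026,0.0004,0,-1.5,0,0.0017,0.0003,0,-1,0])

```text
clock: 16.27
position: [0.5869, -0.0676, 0.1192]
eef_rot: [-3.141, 0.001, 2.825]
contact_force: [4.4, -4.6, -1.1]
gripper_width: 0.0004
grasp_force: 2.7
```

drive_tool(plan=[0.0017,0.0003,0,-1,0,0.0017,0.0003,0,-1,0])

```text
clock: 16.52
position: [0.5839, -0.0661, 0.1192]
eef_rot: [-3.141, 0.001, 2.86]
contact_force: [3.0, -5.5, -0.6]
gripper_width: 0.0006
grasp_force: 2.7
```

drive_tool(plan=[0.0017,0.0003,0,-1,0,0.0017,0.0003,0,-1,0])

```text
clock: 16.77
position: [0.5813, -0.0648, 0.1194]
eef_rot: [-3.141, 0.003, 2.895]
contact_force: [11.4, -9.3, -1.0]
gripper_width: 0.0002
grasp_force: 6.3
```

drive_tool(plan=[0.001,0,0,0,0,0,0,0,0,0])

```text
clock: 17.02
position: [0.5808, -0.0647, 0.1197]
eef_rot: [-3.141, 0.004, 2.894]
contact_force: [11.8, -8.8, -1.5]
gripper_width: -0.0001
grasp_force: 6.9
```

drive_tool(plan=[0.001,0,0,0,0,0,0,0,0,0])

```text
clock: 17.27
position: [0.5802, -0.0645, 0.1199]
eef_rot: [-3.141, 0.005, 2.894]
contact_force: [15.1, -9.5, -1.9]
gripper_width: 0.0007
grasp_force: 8.6
```

drive_tool(plan=[0.0005,0,0,0,0,0,0,0,0,0])

```text
clock: 17.52
position: [0.58, -0.0645, 0.12]
eef_rot: [-3.141, 0.006, 2.894]
contact_force: [17.1, -10.7, -2.0]
gripper_width: 0.0002
grasp_force: 9.6
```

drive_tool(plan=[0.0005,0,0,0,0,0,0,0,0,0,0,0,0,0,0,0,0,0,0,0])

```text
clock: 18.02
position: [0.5797, -0.0644, 0.12]
eef_rot: [-3.141, 0.006, 2.894]
contact_force: [19.2, -10.1, -3.1]
gripper_width: 0.0005
grasp_force: 10.4
```

drive_tool(plan=[0,0,0,0,0,0,0,0,0,0,0,0,0,0,0,0,0,0,0,0])

```text
clock: 18.52
position: [0.5797, -0.0644, 0.12]
eef_rot: [-3.141, 0.006, 2.894]
contact_force: [19.4, -10.3, -2.4]
gripper_width: 0.0005
grasp_force: 10.4
```

drive_tool(plan=[0,0,0,0,0,0,0,0,0,0])

```text
clock: 18.77
position: [0.5797, -0.0644, 0.12]
eef_rot: [-3.141, 0.006, 2.894]
contact_force: [19.7, -11.2, -2.1]
gripper_width: 0.0002
grasp_force: 10.4
```

Held about 21 to 22 N for over a second with nothing moving. Backing off and rising.

drive_tool(plan=[-0.005,0,0,0,0,-0.01,0,0,0,0,-0.015,0,0,0,0,0,0,-0.03,0,0,0,0,-0.05,0,0,0,0,-0.05,0,0,0.04,-0.05,-0.02,0,0,0.05,0,0,0,0,0.05,0,0,0,0,0.05,0,0,0,0,0,0,0,0,0,0,0,0,0,0])

```text
clock: 20.27
position: [0.4143, -0.0701, 0.2679]
eef_rot: [3.142, 0.001, 2.894]
contact_force: [0.5, 0.2, -0.8]
gripper_width: 0.0003
grasp_force: 0.0
```

```bash
python3 - <<'E'
from h import *
s=env.get_state();print(s["position"],s["contact_force"],s["clock"])
a=cv2.resize(env.grab_frame("top")[140:250,220:350],None,fx=4,fy=4,interpolation=cv2.INTER_CUBIC)
b=cv2.resize(env.grab_frame("scene")[150:230,185:285],None,fx=2.7,fy=2.7,interpolation=cv2.INTER_CUBIC)
o=np.zeros((440,800,3),np.uint8);o[:,:520]=a;o[:b.shape[0],520:520+b.shape[1]]=b
cv2.imwrite("pics/end.png",o)
E
```

```text
[ 0.4143 -0.0701  0.2679] [ 0.5302  0.208  -0.7554] 20.275
```

View pics/end.png

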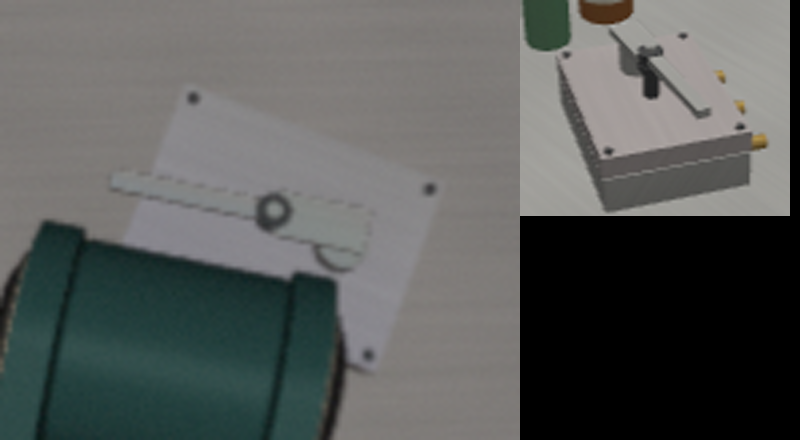

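The final view shows the handle from the pivot at (273,212) to (112,182), about 1.72 rad from the tank's +x. The tongue lies over the bung, whose head shows at (340,260), and the arm is clear.

```bash
python3 -c "
from workcell import env
print(env.finish_job())"
```

```text
the job is handed in; nothing more can be done
None
```

I handed the job in at about 20 s: the smaller bung is seated upright in the port, the lever's tongue covers most of it (an edge still shows), and I pressed the handle on its stop at about 21 N for over a second, then let go.

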